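# Slide the laundry-tablet bin to its filling station and hold its lid at the balance point

## Task

Slide the laundry-tablet bin along its rail until it clicks into the filling station, with its lid still shut. Then swing the lid up by its ball knob to the upright balance point, where it would fall neither way, and finish while still gripping the knob and holding the lid still there; the lid has no stay, so never drop it or let it go over to the back. Leave the other things on the counter where they are.

Things in the scene. Friction and masses are not known exactly. Their poses are not given: they have to be found in the camera images.
- railunit: fixed plywood board 224 x 360 x 12 mm on the counter with two aluminium rails. Origin on the counter (z = 0); its y axis is the sliding direction (to the robot's left, turned by up to 13 degrees), its x axis points away from the robot. Near its robot-side edge runs a steel strip with two small cross ribs 12 mm apart: the filling station is between them, a short steel tab in front of it.
- carrier (a joint): travel (m) of the bin along the rail unit's +y axis, 0 to 0.155; starts at 0 to 0.06; filling station at 0.120. Aluminium sled with a white bin fixed on it, 144 x 170 (along the rail) x 85 mm tall, rim 117 mm above the counter, about 1.3 kg in all. Slides against about 1.5 N of friction and stays where it is left.
- push_face (a point): on the bin's flat right-hand (-y) side wall near its top, 100 mm above the counter (the lid over it ends at 126 mm), where it can be pushed with shut fingers towards the rail unit's +y; moves with the bin
- pointer (a point): tip of the steel spring plunger on the front of the sled, 26 mm above the counter; moves with the bin. About 12 mm before the station it meets the first rib and needs about 11 N (9 to 13) in all to climb it, then drops between the ribs and holds the bin there; pushed on as hard it climbs out over the second rib.
- station (a point): fixed point of the rail unit, between the two ribs, where the pointer is when the bin is in the filling station
- lid (a joint): lid angle (rad): 0 shut (level), grows as the free front edge rises, 1.571 upright = the balance point, 2.5 fallen fully back. The lid is a flat grey panel 140 x 170 x 8 mm, about 0.3 kg with its knob, hinged along the bin's far (+x) rim on a nearly frictionless hinge without stay: below 1.571 it falls shut, above it falls back.
- hinge (a point): middle of the lid's hinge line, 122 mm above the counter, moves with the bin; the hinge line is parallel to the rail unit's y axis
- knob: steel ball knob, 28 mm diameter, on a 10 mm stem at the middle of the lid's free edge; origin at the ball's centre, 180 mm from the hinge line, 36 mm beyond the lid's edge. x axis: from ball to hinge; y axis: along the hinge line (pinched along y, the ball can turn between the fingers). Lid shut: ball 122 mm above the counter, robot side of the bin; upright: 302 mm, over the hinge.
- jug: bystander: round blue jug, 126 mm diameter, 231 mm tall, origin under its middle, standing to the right of the rail unit
- beadbottle: bystander: black bottle, 72 mm diameter, 200 mm tall, origin under its middle, standing to the left
- canister: bystander: yellow canister, 76 mm diameter, 95 mm tall, origin under its middle, standing to the right, nearer the robot
- lintbrush: bystander: hand brush lying on the counter at the left near the robot

How it is judged:
By the outcome, as a careful person would: the job done as asked, in the order asked, and still so for the second after the job is handed in, while the arm keeps its last pose, push and grip.
It also fails if it takes over 61 s, if anything falls off the work surface, if the arm or the gripper's body presses on something with over 40 N, if the wrist force passes 120 N, or if a joint passes its speed limit or range.

## Robot

A 7-joint arm with a two-finger parallel gripper is mounted at the origin on the work surface. World frame = base frame: x ahead of the robot, y to its left, z up, the work surface at z = 0. Lengths are in m, angles in rad, forces in N, time in s.
With the tool pointing down it reaches from about 0.425 to 0.875 m from the base axis. Payload 4.7 kg.
Tool frame: the origin (TCP) lies between the finger pads; the fingertips stand 19 mm ahead of it and the grasp point (between the pads) is the TCP; z points along the fingers, y is the line along which they close (so a half turn about z gives the same grasp; the last joint's range is limited). The gripper opens to 85 mm and grips with 20 to 120 N. Pads are 22 mm wide; open, the fingers measure 114 mm over their backs; the gripper's body (76 mm by 85 mm) begins 54 mm behind the grasp point. The pads swing forward as they close: fully open they stand 13 mm farther back than shut.
Start: joints at [1.164, 0.321, -0.07, 1.45, 0.023, 1.371, -0.057], TCP at [0.266, -0.593, 0.25] pointing down, gripper open.
Joint ranges: [-2.86, 2.86], [-0.3, 2.09], [-1.38, 1.24], [0.06, 2.45], [-1.56, 4.7], [0.09, 2.05], [-2.69, 2.69]. Speed limits (rad/s): [2.57, 2.57, 3.14, 3.14, 3.14, 3.14, 3.14].

## Interface

Orientations are given as a rotation vector (axis times angle).
In Python, from cell import r gives the robot as it stands. Calls block until the motion is done:
- r.reach(position, orientation): joint-space move of the TCP to a pose.
- r.line_to(position, ori=None, rate=0.15): straight line of the TCP; ori=None keeps the orientation; rate is the mean speed in m/s.
- r.move_joints(angles): joint-space move.
- r.set_gripper(opening, force=None): opening from 0.0 (shut) to 1.0 (fully open); force is the grip in N (None keeps the last); returns when the fingers have stopped.
- r.dwell(seconds).
- r.ik(position, orientation): joint angles nearest the present ones, or None.
- r.state(): the state.
- r.capture(name): name is "scene" or "top"; returns a dict with "color" (384x512x3 uint8, red, green, blue), "camera_matrix" (3x3 intrinsics, pixels), "rvec" (rotation vector, rad) and "tvec" (3), from world to camera coordinates, as OpenCV has them. Camera axes: x right, y down, z forward; pixel columns grow to the right and rows downward; lengths in m; the calibration is good to about 2 mm. A picture is of the moment at which its call begins. There is no depth.
A pose or a line that the arm cannot do raises r.IKError and nothing moves.
- r.finish_job(): hands the job in; it is judged then, once.
The state is a dict: "time": time; "joints": joint angles; "qvel": joint speeds; "joint_torque": joint torques, N m; "tool_pos": TCP position; "eef_rot": TCP orientation; "wrist_force": force on the tool from outside, world axes, zero at the start; "moment": the same for the moment, N m; "finger_gap": opening from 0.0 (shut) to 1.0 (fully open); "grasp_force": force on a finger pad.
Only numpy, scipy, OpenCV 4.12 (cv2) and the standard library are available. Lean on these libraries where they do the work, as an engineer would, in place of code of your own. Each camera call takes 0.05 s, during which the arm holds its last target. There are 200 camera calls.

## Working session

There is one attempt and no reset: what is moved stays moved. The work goes in short steps, each a Python script; the robot and the scene stay as the last script left them, time stands still between calls to the robot, and variables do not carry over. Pictures are saved under pics/ and viewed, at most 10 in all, crops included, and the job is handed in when it is done.

```bash
mkdir -p pics; ls
python3 - <<'E'
from cell import r
import cv2,numpy as np
for n in("scene","top"):
    c=r.capture(n); cv2.imwrite(f"pics/{n}0.png",cv2.resize(c["color"][:,:,::-1],None,fx=1.5,fy=1.5))
    R=cv2.Rodrigues(c["rvec"])[0]; print(n,c["camera_matrix"].tolist(),(-R.T@c["tvec"]).round(3),R.round(3).tolist())
s=r.state();print(s["time"],s["tool_pos"],s["eef_rot"],s["finger_gap"])
E
```

```text
pics
scene [[346.54925214529436, 0.0, 257.0829128836277], [0.0, 346.54925214529436, 192.84357233082812], [0.0, 0.0, 1.0]] [ 1.325 -0.103  0.829] [[0.122, 0.992, 0.017], [0.639, -0.066, -0.766], [-0.759, 0.105, -0.642]]
top [[475.576816657623, 0.0, 256.167413574231], [0.0, 475.576816657623, 199.16729742226738], [0.0, 0.0, 1.0]] [0.162 0.003 1.815] [[0.027, -1.0, 0.013], [-0.981, -0.029, -0.19], [0.19, -0.007, -0.982]]
0.1 [ 0.26529217 -0.59290783  0.24932197] [-3.07070068e+00 -6.55781167e-01  7.02000699e-04] 1.0039404750445189
```

View pics/scene0.png

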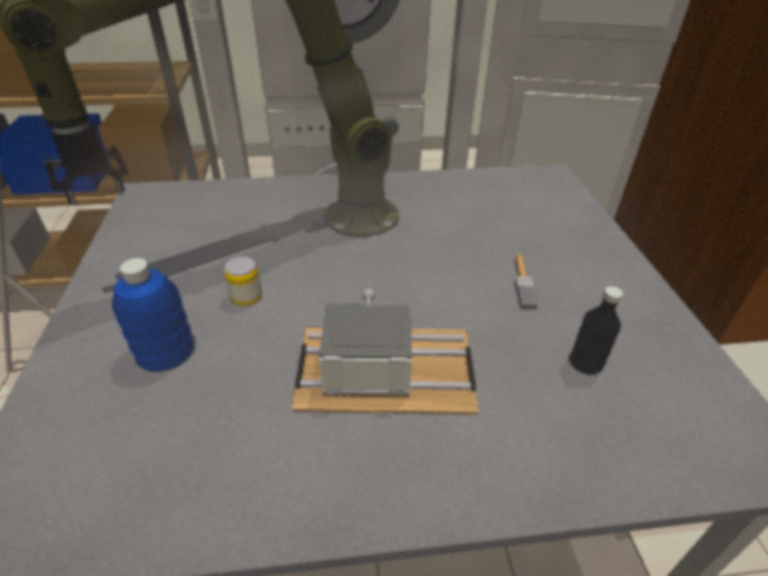

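View pics/top0.png

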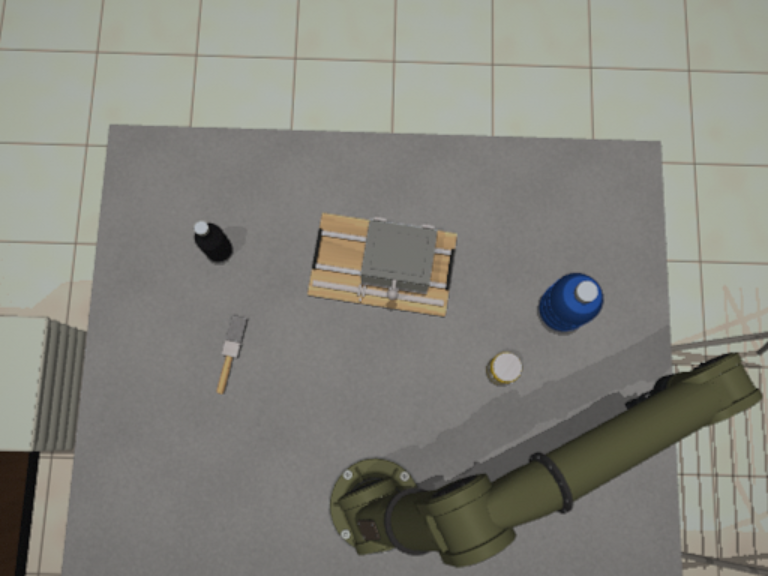

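The top view (1.5x) shows the board with corners near (321,214), (457,234), (446,316) and (308,297), the knob at (393,292) and the ribs near (361,294). The jug and canister are to the right, the brush and bottle to the left.

```bash
cat > h.py <<'E'
from cell import r
import cv2,numpy as np
from scipy.spatial.transform import Rotation as Ro
def ray(c,uv):
    R=cv2.Rodrigues(c["rvec"])[0]; p=cv2.undistortPoints(np.array([[uv]],float),c["camera_matrix"],None)[0,0]
    return -R.T@np.ravel(c["tvec"]), R.T@np.array([*p,1])
def onz(c,uv,z):
    o,d=ray(c,uv); return o+d*(z-o[2])/d[2]
def proj(c,P): return cv2.projectPoints(np.array([P],float),c["rvec"],c["tvec"],c["camera_matrix"],None)[0].ravel()
E
python3 - <<'E'
from h import *
c=r.capture("top"); im=c["color"]; hsv=cv2.cvtColor(im,cv2.COLOR_RGB2HSV)
m=cv2.inRange(hsv,(8,70,110),(25,255,255)); b=np.zeros_like(m); b[125:225,190:320]=m[125:225,190:320]
pts=cv2.findNonZero(b).reshape(-1,2)
P=np.array([onz(c,p,.012)[:2] for p in pts],np.float32)
(cx,cy),wh,a=cv2.minAreaRect(P); box=cv2.boxPoints(((cx,cy),wh,a)); print(cx,cy,wh,a,box.tolist())
print("knob",onz(c,(393/1.5,292/1.5),.122), "rib",onz(c,(361/1.5,294/1.5),.02))
x0,y0=200,135
cv2.imwrite("pics/t1.png",cv2.resize(im[135:220,200:312,::-1],None,fx=7,fy=7,interpolation=cv2.INTER_CUBIC))
c=r.capture("scene"); cv2.imwrite("pics/s1.png",cv2.resize(c["color"][185:280,190:325,::-1],None,fx=5.5,fy=5.5,interpolation=cv2.INTER_CUBIC))
E
```

```text
0.6035680770874023 -0.002587631344795227 (0.35778212547302246, 0.22356078028678894) 82.58477783203125 [[0.469635009765625, -0.16555634140968323], [0.6913261413574219, -0.19440889358520508], [0.7375011444091797, 0.16038107872009277], [0.5158100128173828, 0.18923363089561462]]
knob [ 0.50646613 -0.03038498  0.122     ] rib [0.51959596 0.04951886 0.02      ]
```

View pics/t1.png

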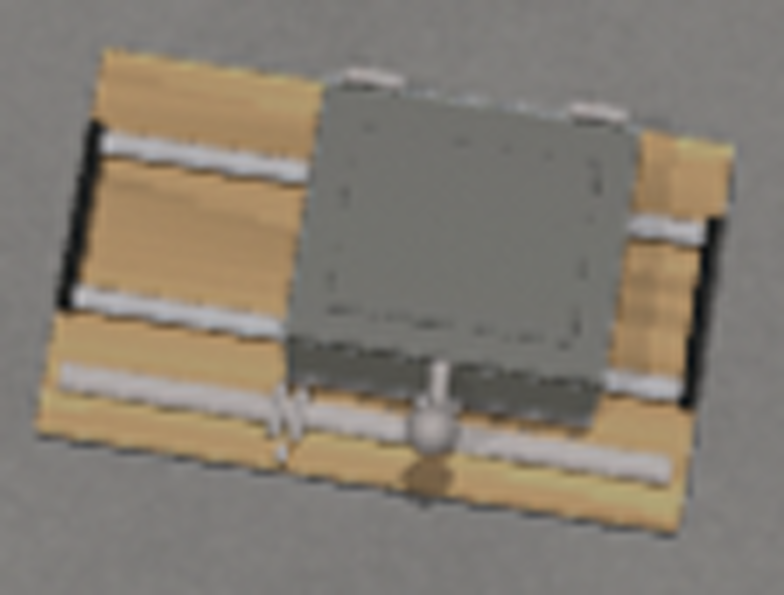

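The crop confirms a rail yaw of about -7.4°. The knob is at crop (433,425) and the ribs are at about (288,415), so roughly 83 mm of travel remains. Next I'll push the bin.

```bash
cat >> h.py <<'E'
O=np.array([.6036,-.0026]); yaw=-np.arctan2(.04618,.35479)
ex=np.array([np.cos(yaw),np.sin(yaw)]); ey=np.array([-ex[1],ex[0]])
def W(x,y,z): return np.array([*(O+x*ex+y*ey),z])
def rail(p): d=np.asarray(p)[:2]-O; return np.array([d@ex,d@ey])
Q=(Ro.from_euler('z',yaw)*Ro.from_euler('x',np.pi)).as_rotvec()
Q2=(Ro.from_euler('z',yaw+np.pi)*Ro.from_euler('x',np.pi)).as_rotvec()
def fr():
    f=np.asarray(r.state()["wrist_force"]); return np.array([f[:2]@ex,f[:2]@ey,f[2]])
E
python3 - <<'E'
from h import *
c=r.capture("top")
k=rail(onz(c,(261.86,195.7),.122)); st=rail(onz(c,(241.1,194.3),.022)); print("knob",k,"st",st)
for q in(Q,Q2): print(r.ik(W(.015,k[1]-.15,.3),q), r.ik(W(.087,.0425,.302),q), r.ik(W(-.093,.0425,.122),q))
jc=c["color"]
print("jug",onz(c,(586/1.5,291/1.5),.231),"can",onz(c,(507/1.5,366/1.5),.095))
E
```

```text
knob [-0.09659851 -0.0401746 ] st [-0.08357503  0.0401705 ]
[ 0.57491803  0.27097622 -0.37613358  1.4322877   0.09912553  1.45700365
 -1.50020992] [ 0.35141848  0.47662281 -0.64682131  1.21913033  0.28033923  1.5331562
 -1.95066558] [ 0.57333546  0.23023326 -0.79693038  1.9030407   0.1857929   1.08339637
 -1.99825682]
[ 0.77055222  0.30681077 -0.63119028  1.42484124  0.18014185  1.46802536
  1.58465467] [ 0.43352038  0.51214728 -0.788236    1.21558614  0.35498354  1.54999655
  1.14740638] [ 0.67224828  0.25942057 -0.91398499  1.90042235  0.2309828   1.09161164
  1.10814225]
jug [ 0.49947467 -0.46702123  0.231     ] can [ 0.33762784 -0.31083536  0.095     ]
```

Run:
```python
from h import *
p=r.state()["tool_pos"]
r.line_to([p[0],p[1],.38],rate=.3); r.set_gripper(0.0,80)
r.reach(W(.015,-.18,.36),Q2); r.line_to(W(.015,-.18,.110),rate=.2)
f0=fr(); print(r.state()["time"],"f0",f0,rail(r.state()["tool_pos"]))
# coarse push: finger half thickness ~14.5 mm, bin half 85; stop ~20 mm short of the station
r.line_to(W(.015,.040-.0995-.022,.110),rate=.05)
print(r.state()["time"],fr()-f0,rail(r.state()["tool_pos"]))
y=.040-.0995-.022; pk=0
for i in range(40):
    y+=.001; r.line_to(W(.015,y,.110),rate=.03)
    f=-(fr()-f0)[1]; pk=max(pk,f); print(round(y,4),round(rail(r.state()["tool_pos"])[1],4),round(f,1))
    if pk>6 and f<.5*pk: break
print(r.state()["time"])
c=r.capture("top"); cv2.imwrite("pics/t2.png",cv2.resize(c["color"][135:220,200:312,::-1],None,fx=7,fy=7,interpolation=cv2.INTER_CUBIC))
```

```text
4.9083 f0 [-0.68107848  0.14033968  0.7515348 ] [ 0.01589207 -0.18008116]
7.025 [-0.19252336 -0.15392005 -0.76469381] [ 0.01498003 -0.08154759]
-0.0805 -0.0806 2.4
-0.0795 -0.0794 1.5
-0.0785 -0.0783 1.4
-0.0775 -0.0773 0.8
-0.0765 -0.0763 0.8
-0.0755 -0.0753 1.0
-0.0745 -0.0743 1.2
-0.0735 -0.0733 1.0
-0.0725 -0.0723 1.2
-0.0715 -0.0713 0.4
-0.0705 -0.0703 1.3
-0.0695 -0.0693 0.6
-0.0685 -0.0683 1.1
-0.0675 -0.0674 1.4
-0.0665 -0.067 3.6
-0.0655 -0.0666 6.6
-0.0645 -0.0663 6.9
-0.0635 -0.0662 8.5
-0.0625 -0.0661 8.6
-0.0615 -0.0652 10.1
-0.0605 -0.0624 4.9
12.275
```

View pics/t2.png

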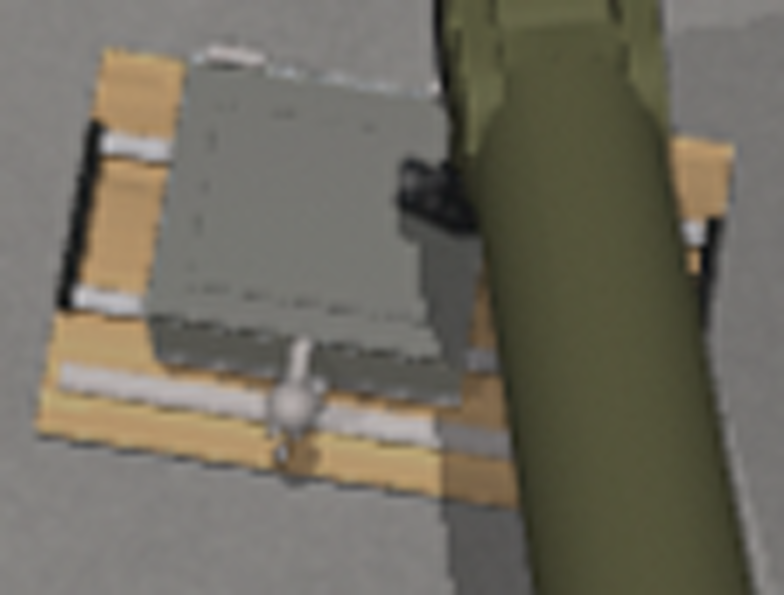

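Run:
```python
from h import *
s=r.state(); f0=.14033968; print(rail(s["tool_pos"]),f0-fr()[1])
r.dwell(.2);print(rail(r.state()["tool_pos"]),f0-fr()[1])
```

```text
[ 0.01495904 -0.06219488] 5.160428761492152
[ 0.01499124 -0.06174358] 5.744281804784943
```

In this view the knob is at crop (294,402). The bin seems to be just over the first rib's crest with about 5 N still on it. I'll push on in small steps until the force drops.

Run:
```python
from h import *
c=r.capture("top"); print("knob",rail(onz(c,(200+294/7,135+402/7),.122)))
f0=.14033968; y=-.0605; low=0
for i in range(14):
    y+=.0005; r.line_to(W(.015,y,.110),rate=.02); r.dwell(.05)
    f=f0-fr()[1]; print(round(y,4),rail(r.state()["tool_pos"]).round(4)[1],round(f,1))
    if f<2.: low=1
    if low and f>3.5 or f<.5: break
print(r.state()["time"])
c=r.capture("top"); cv2.imwrite("pics/t3.png",cv2.resize(c["color"][135:220,200:312,::-1],None,fx=7,fy=7,interpolation=cv2.INTER_CUBIC))
```

```text
knob [-0.09602906  0.03295965]
-0.06 -0.06 3.3
-0.0595 -0.0585 1.9
-0.059 -0.0584 0.3
13.475
```

Run:
```python
from h import *
f0=.14033968; y=-.059
for i in range(14):
    y+=.0005; r.line_to(W(.015,y,.110),rate=.02); r.dwell(.05)
    f=f0-fr()[1]; print(round(y,4),rail(r.state()["tool_pos"]).round(4)[1],round(f,1))
    if f>4.5: break
r.line_to(W(.015,y-.04,.110),rate=.1)
r.line_to(W(.015,y-.04,.26),rate=.25)
r.line_to(W(-.10,y-.12,.28),rate=.25)
print(r.state()["time"])
c=r.capture("top"); cv2.imwrite("pics/t3.png",cv2.resize(c["color"][135:220,200:312,::-1],None,fx=7,fy=7,interpolation=cv2.INTER_CUBIC))
c=r.capture("scene"); cv2.imwrite("pics/s3.png",cv2.resize(c["color"][185:280,190:325,::-1],None,fx=5.5,fy=5.5,interpolation=cv2.INTER_CUBIC))
```

```text
-0.0585 -0.0583 0.5
-0.058 -0.0581 1.2
-0.0575 -0.0574 1.1
-0.057 -0.0566 0.6
-0.0565 -0.0563 0.2
-0.056 -0.0561 1.1
-0.0555 -0.0557 0.2
-0.055 -0.0553 2.8
-0.0545 -0.055 3.8
-0.054 -0.0547 4.1
-0.0535 -0.0545 5.9
18.8417
```

View pics/t3.png

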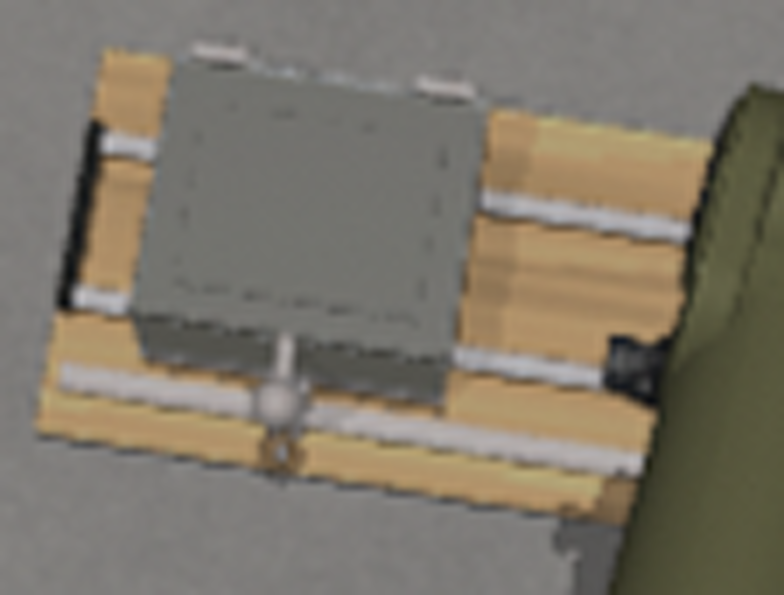

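The knob is at crop (280,399), over the station tab at (281,452). Contact with the second rib came 12 mm after the first, so the bin is seated. Next I'll grasp the knob, closing gently.

Run:
```python
from h import *
c=r.capture("top"); k=rail(onz(c,(200+280/7,135+399/7),.122)); print("knob",k)
kx,ky=k; kx=-.0963
r.set_gripper(.6,20)
r.reach(W(kx,ky,.24),Q2); r.line_to(W(kx,ky,.124),rate=.12); r.dwell(.2)
f0=fr(); print(f0,rail(r.state()["tool_pos"]),r.state()["tool_pos"][2])
for g in(.42,.39,.37,.35,.33,.31,.29):
    r.set_gripper(g,20); s=r.state(); f=fr()-f0
    print(g,round(s["finger_gap"],3),round(float(np.max(s["grasp_force"])),1),f.round(2))
    if abs(f[1])>2: ky+=np.sign(f[1])*.001; r.line_to(W(kx,ky,.124),rate=.05); print("shift",ky,(fr()-f0).round(2))
    if s["finger_gap"]>g+.02: break
print(r.state()["time"])
c=r.capture("top"); cv2.imwrite("pics/t4.png",cv2.resize(c["color"][135:235,185:312,::-1],None,fx=5,fy=5,interpolation=cv2.INTER_CUBIC))
c=r.capture("scene"); cv2.imwrite("pics/s4.png",cv2.resize(c["color"][165:280,190:325,::-1],None,fx=5,fy=5,interpolation=cv2.INTER_CUBIC))
```

```text
knob [-0.09560857  0.0403906 ]
[5.10217683e-04 5.12157762e-01 1.15965479e-01] [-0.09584032  0.04047324] 0.12464942573518054
0.42 0.42 0.0 [-0.27 -1.05 -0.7 ]
0.39 0.391 0.2 [-0.96 -0.74  0.01]
0.37 0.375 0.8 [0.19 1.2  0.74]
0.35 0.35 1.7 [-0.39  2.64  1.75]
shift 0.0413906035173026 [-0.09  1.87  2.02]
0.33 0.329 2.0 [0.3  2.35 1.51]
shift 0.0423906035173026 [0.04 2.39 0.33]
0.31 0.312 13.8 [-0.38  2.46  2.28]
shift 0.0433906035173026 [-1.6   0.64  2.55]
0.29 0.308 19.4 [-0.6  -1.16  4.06]
24.075
```

View pics/s4.png

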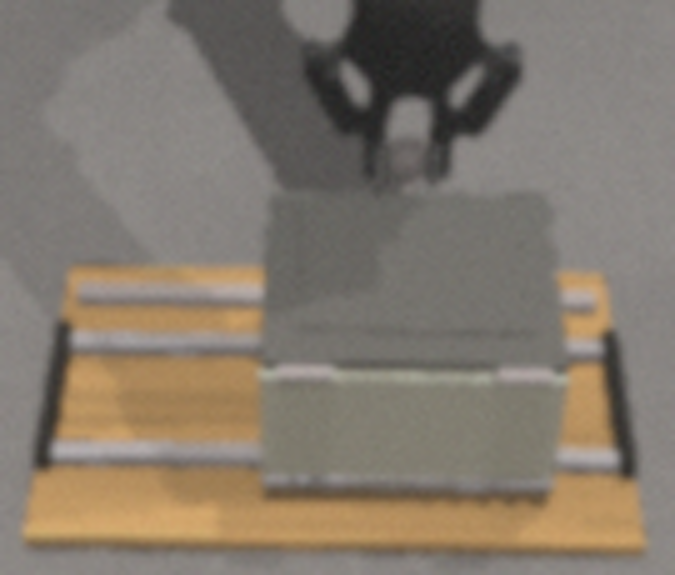

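The ball is centred between the fingers at (405,155), with the lid shut and the bin seated. I'll firm the grip and swing through the arc to 80°.

Run:
```python
from h import *
import json
r.set_gripper(.2,45); s=r.state(); p0=rail(s["tool_pos"]); z0=s["tool_pos"][2]; y=.0433906
json.dump([p0[0],z0],open("p0.json","w")); print(p0,z0,s["finger_gap"],s["grasp_force"],fr().round(2))
for th in range(8,81,8):
    t=np.radians(th); r.line_to(W(p0[0]+.18*(1-np.cos(t)),y,z0+.18*np.sin(t)),rate=.07)
    s=r.state(); p=rail(s["tool_pos"]); dx,dz=p[0]-p0[0],s["tool_pos"][2]-z0
    print(th,round(np.degrees(np.arctan2(dz,.18-dx)),1),round(np.hypot(.18-dx,dz),4),p[1].round(4),fr().round(1),round(s["finger_gap"],3))
    if abs(fr()).max()>20: print("stop"); break
print(r.state()["time"])
c=r.capture("scene"); cv2.imwrite("pics/s5.png",cv2.resize(c["color"][120:280,170:335,::-1],None,fx=3.6,fy=3.6,interpolation=cv2.INTER_CUBIC))
c=r.capture("top"); cv2.imwrite("pics/t5.png",cv2.resize(c["color"][115:230,185:312,::-1],None,fx=5,fy=5,interpolation=cv2.INTER_CUBIC))
```

```text
[-0.09625577  0.04302811] 0.12418249620519066 0.29946512721164154 43.80701959133148 [-0.6  -0.53  4.35]
8 8.0 0.18 0.0432 [ 1.9 -1.1 -3.7] 0.298
16 16.1 0.18 0.0435 [ 1.3 -1.6 -3.2] 0.297
24 24.1 0.1798 0.0435 [ 0.8 -0.1 -3.5] 0.3
32 32.1 0.1798 0.0434 [ 1.  -0.7 -3.9] 0.291
40 40.0 0.1799 0.0434 [ 1.8  0.2 -4. ] 0.303
48 47.9 0.18 0.0435 [ 0.4 -0.5 -3.4] 0.295
56 55.9 0.1799 0.0435 [-0.1 -0.4 -2.9] 0.298
64 63.9 0.18 0.0435 [-0.2 -0.2 -1.1] 0.299
72 71.9 0.1801 0.0435 [-0.6  0.1 -0.9] 0.298
80 80.0 0.1802 0.0435 [-0.9  0.1  0.9] 0.299
29.475
```

View pics/s5.png

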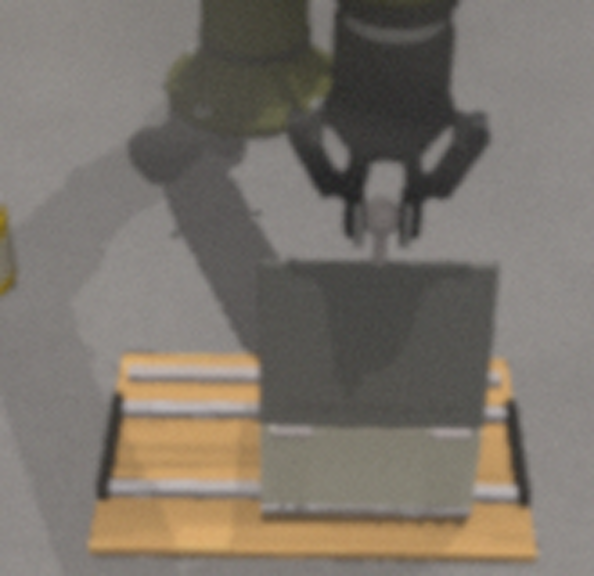

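The lid is nearly upright, with the ball at crop (379,215) still held between the fingers. I'll go to 90° and check the angle with both cameras.

Run:
```python
from h import *
import json
x0,z0=json.load(open("p0.json")); y=.0433906
for th in(85,88,90):
    t=np.radians(th); r.line_to(W(x0+.18*(1-np.cos(t)),y,z0+.18*np.sin(t)),rate=.04)
r.dwell(.4); s=r.state(); p=rail(s["tool_pos"]); dx,dz=p[0]-x0,s["tool_pos"][2]-z0
print(np.degrees(np.arctan2(dz,.18-dx)),np.hypot(.18-dx,dz),fr().round(2),s["finger_gap"],s["grasp_force"],s["time"])
c=r.capture("scene"); print("exp ball px crop",(proj(c,W(x0+.18,.0405,.302))-[170,120])*3.6, "hinge",(proj(c,W(x0+.18,.0405,.122))-[170,120])*3.6)
cv2.imwrite("pics/s6.png",cv2.resize(c["color"][120:280,170:335,::-1],None,fx=3.6,fy=3.6,interpolation=cv2.INTER_CUBIC))
c=r.capture("top"); print("top ball",(proj(c,W(x0+.18,.0405,.302))-[185,115])*5)
a=cv2.resize(c["color"][115:230,185:312,::-1],None,fx=5,fy=5,interpolation=cv2.INTER_CUBIC); cv2.imwrite("pics/t6.png",a)
```

```text
89.96861489970226 0.1799135346448598 [-1.56  0.18  1.51] 0.29463884326560624 44.14233684539795 31.2083
exp ball px crop [376.50947119 247.90533295] hinge [364.79182815 431.09167607]
top ball [312.83936748  69.77561423]
```

View pics/s6.png

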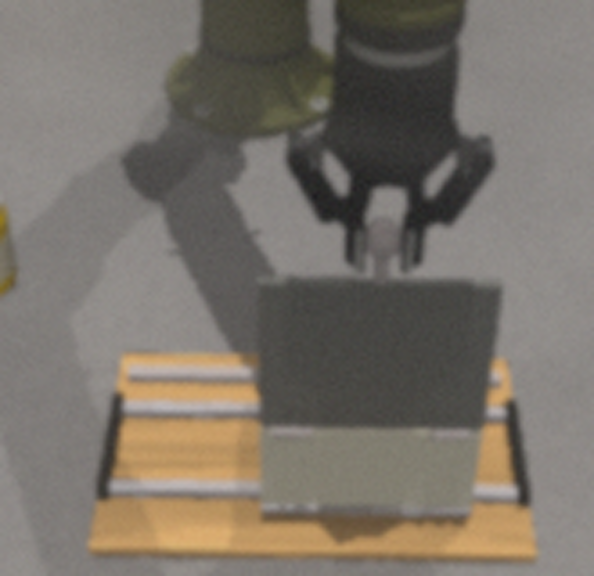

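View pics/t6.png

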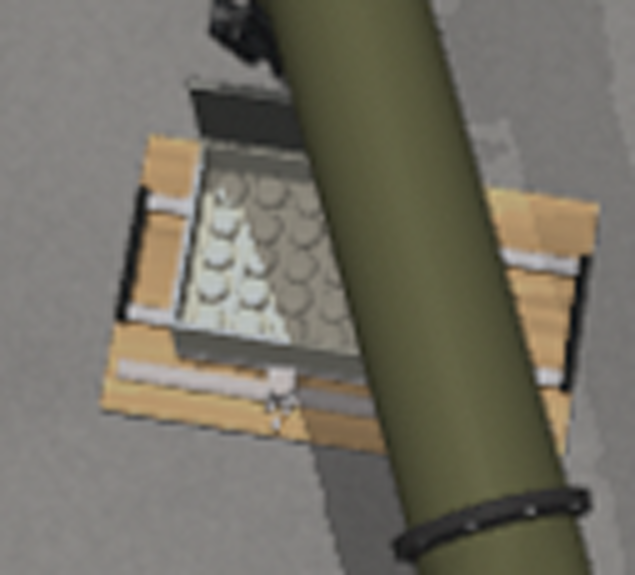

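The ball is at (382,236) in the scene crop, 12 rows above its expected place. In the top crop the plunger sits between the ribs at (280,400). I'll check the row offset against the earlier frames before handing in.

Run:
```python
from h import *
import json
x0,z0=json.load(open("p0.json")); c=r.capture("scene")
S=lambda P:(proj(c,P)-[170,120])*3.6
for th in(80,84,87,90):
    t=np.radians(th);u=np.array([-np.cos(t),np.sin(t)]);n=np.array([np.sin(t),np.cos(t)])
    f=lambda l,h,dy: S(W(x0+.18+l*u[0]-h*n[0],.0405+dy,.122+l*u[1]-h*n[1])).round(1)
    # knob, lid free edge on its outer side (faces camera when upright), left/right
    print(th,"ball",f(.18,0,0),"edge",[f(.144,s,d).tolist() for s in(.004,-.004) for d in(-.085,.085)])
print("TCP",S(r.state()["tool_pos"]),"shut ball scene0 px*1.5",proj(c,W(-.0966,-.0402,.122))*1.5)
print("board corners",[S(W(.112,d,.012)).round(1).tolist() for d in(-.18,.18)],[S(W(-.112,d,.012)).round(1).tolist() for d in(-.18,.18)])
```

```text
80 ball [374.9 222.2] edge [[252.0, 262.5], [492.8, 266.7], [251.4, 268.2], [494.2, 272.4]]
84 ball [375.6 231.5] edge [[251.3, 269.8], [494.6, 274.0], [250.8, 276.3], [495.9, 280.5]]
87 ball [376.  239.3] edge [[250.8, 275.9], [495.8, 280.1], [250.3, 283.0], [497.1, 287.2]]
90 ball [376.5 247.9] edge [[250.3, 282.5], [497.0, 286.8], [249.8, 290.2], [498.3, 294.5]]
TCP [381.06585362 245.44890543] shut ball scene0 px*1.5 [366.25329055 294.62313401]
board corners [[83.7, 546.5], [533.9, 553.7]] [[119.1, 351.1], [503.2, 357.6]]
```

Run:
```python
from h import *
A=np.mean([r.capture("scene")["color"].astype(float) for _ in range(8)],0)
np.save("A.npy",A)
s5=cv2.imread("pics/s5.png"); s6=cv2.resize(A[120:280,170:335,::-1].clip(0,255).astype(np.uint8),None,fx=3.6,fy=3.6,interpolation=cv2.INTER_CUBIC)
f=lambda i:cv2.resize(i[170:300,315:445],None,fx=3,fy=3)
o=np.hstack([f(s5),f(s6)]); cv2.imwrite("pics/z.png",o)
for n,i in(("80",s5),("90",s6)):
    g=cv2.cvtColor(i,cv2.COLOR_BGR2GRAY).astype(int)
    for c in(290,460): print(n,c,g[250:310,c-12:c+13].mean(1)[::3].round().astype(int).tolist())
    print("hingecols",g[410:445,330:420].mean(1)[::2].round().astype(int).tolist())
```

```text
80 290 [136, 132, 126, 112, 95, 83, 79, 77, 79, 80, 82, 83, 83, 83, 83, 82, 82, 83, 82, 82]
80 460 [140, 139, 138, 129, 112, 93, 80, 76, 74, 77, 80, 82, 83, 85, 84, 83, 83, 83, 82, 82]
hingecols [80, 81, 82, 83, 83, 84, 84, 89, 97, 108, 119, 123, 124, 123, 123, 124, 124, 123]
90 290 [137, 137, 137, 138, 138, 138, 137, 134, 124, 108, 95, 85, 78, 73, 72, 72, 72, 71, 71, 72]
90 460 [140, 140, 139, 139, 140, 140, 139, 139, 137, 125, 105, 86, 77, 73, 71, 71, 71, 70, 70, 70]
hingecols [72, 72, 72, 72, 72, 72, 73, 78, 88, 104, 118, 124, 126, 125, 124, 124, 124, 124]
```

View pics/z.png

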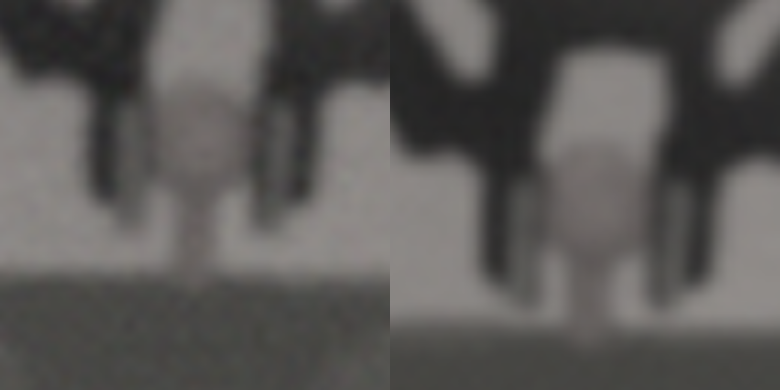

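In the last picture the ball is about 10 rows above the TCP's expected row in both frames, so the lid may be a few degrees short. I'll check it in the top view, which resolves lean well.

Run:
```python
from h import *
import json
x0,z0=json.load(open("p0.json"))
cs=[r.capture("top") for _ in range(8)]; c=cs[0]; A=np.mean([k["color"].astype(float) for k in cs],0)
g=cv2.resize(cv2.cvtColor(A.astype(np.float32),cv2.COLOR_RGB2GRAY)[115:230,185:312],None,fx=5,fy=5,interpolation=cv2.INTER_CUBIC)
S=lambda P:(proj(c,P)-[185,115])*5
H=x0+.18
for d in(.07,.05):
    for th in(84,87,90,93):
        t=np.radians(th);u=np.array([-np.cos(t),np.sin(t)]);n=np.array([np.sin(t),np.cos(t)])
        print(d,th,[S(W(H+l*u[0]-h*n[0],.0425+d,.122+l*u[1]-h*n[1])).round(1).tolist() for l,h in((.144,-.004),(.144,.004),(.004,.004))])
    print("board back",S(W(.112,.0425+d+.07,.012)).round(1),"strip/edge front",S(W(-.112,.0425+d,.012)).round(1),"rim front z.117",S(W(H-.144,.0425+d,.117)).round(1))
for col in(215,245): print(col,[(i,int(g[i,col-4:col+5].mean())) for i in range(60,180,3)])
for col in(165,): print("board back",[(i,int(g[i,col-4:col+5].mean())) for i in range(120,160,3)])
for col in(215,245): print("front",[(i,int(g[i,col-4:col+5].mean())) for i in range(315,450,4)])
```

```text
0.07 84 [[206.2, 86.8], [204.3, 98.2], [217.0, 140.3]]
0.07 87 [[208.0, 76.2], [206.1, 87.5], [217.0, 140.0]]
0.07 90 [[209.9, 65.8], [207.9, 76.9], [217.1, 139.6]]
0.07 93 [[211.7, 55.6], [209.8, 66.4], [217.1, 139.3]]
board back [142.8 131.5] strip/edge front [182.2 420.2] rim front z.117 [185.7 324.5]
0.05 84 [[235.2, 91.3], [233.3, 102.7], [243.7, 144.5]]
0.05 87 [[237.0, 80.7], [235.0, 91.9], [243.7, 144.1]]
0.05 90 [[238.8, 70.3], [236.9, 81.3], [243.7, 143.8]]
0.05 93 [[240.6, 60.1], [238.7, 70.9], [243.8, 143.4]]
board back [167.8 135.4] strip/edge front [207.8 424.2] rim front z.117 [212.7 328.7]
215 [(60, 130), (63, 129), (66, 129), (69, 129), (72, 129), (75, 128), (78, 124), (81, 117), (84, 112), (87, 105), (90, 82), (93, 57), (96, 45), (99, 41), (102, 45), (105, 45), (108, 45), (111, 45), (114, 45), (117, 45), (120, 45), (123, 45), (126, 45), (129, 44), (132, 43), (135, 44), (138, 58), (141, 80), (144, 101), (147, 107), (150, 94), (153, 81), (156, 82), (159, 80), (162, 78), (165, 80), (168, 89), (171, 100), (174, 110), (177, 114)]
245 [(60, 48), (63, 83), (66, 109), (69, 
[... 694 characters left out ...]
1, 86), (355, 89), (359, 89), (363, 96), (367, 125), (371, 159), (375, 178), (379, 182), (383, 177), (387, 166), (391, 146), (395, 151), (399, 162), (403, 161), (407, 157), (411, 155), (415, 158), (419, 156), (423, 138), (427, 108), (431, 121), (435, 130), (439, 130), (443, 129), (447, 131)]
front [(315, 193), (319, 188), (323, 188), (327, 189), (331, 187), (335, 162), (339, 111), (343, 75), (347, 84), (351, 84), (355, 88), (359, 94), (363, 92), (367, 85), (371, 114), (375, 153), (379, 178), (383, 181), (387, 177), (391, 169), (395, 151), (399, 148), (403, 161), (407, 162), (411, 159), (415, 156), (419, 157), (423, 157), (427, 144), (431, 112), (435, 121), (439, 136), (443, 131), (447, 131)]
```

Both cameras agree the lid is at about 87°: the front-face edge is at top-crop row 91 (col 215), against about 79.5 when upright. I'll close the last 3° in small steps, using the image as feedback.

Run:
```python
from h import *
import json
x0,z0=json.load(open("p0.json")); y=.0433906
def edge():
    A=np.mean([r.capture("top")["color"].astype(float) for _ in range(6)],0)
    g=cv2.resize(cv2.cvtColor(A.astype(np.float32),cv2.COLOR_RGB2GRAY)[115:230,185:312],None,fx=5,fy=5,interpolation=cv2.INTER_CUBIC)
    p=g[60:125,211:220].mean(1); up=np.where(p>77)[0].max(); bot=g[120:150,211:220].mean(1)
    return 60+up, 120+np.where(bot<72)[0].max()
e,b=edge(); x=x0+.18; print(e,b)
for i in range(5):
    d=np.clip((e-79.5)/3.55*np.pi/180*.18,-.004,.005)
    if abs(d)<.0012 or x+d>x0+.194: break
    x+=d; r.line_to(W(x,y,z0+.18),rate=.04); r.dwell(.3); e,b=edge()
    s=r.state(); print(round(x-x0,4),e,b,fr().round(2),round(s["finger_gap"],3),s["tool_pos"][2]-z0)
print(r.state()["time"],np.abs(r.state()["qvel"]).max())
```

```text
90 139
0.185 84 139 [-1.74  0.09  1.04] 0.293 0.18005484553287382
0.189 83 139 [ 0.15 -0.39 -0.91] 0.292 0.17980970902315307
0.1921 79 138 [-1.36 -0.5  -3.28] 0.289 0.17984202960968348
35.0333 0.002570696025808845
```

Run:
```python
from h import *
A=np.mean([r.capture("scene")["color"].astype(float) for _ in range(8)],0)
g=cv2.resize(cv2.cvtColor(A.astype(np.float32),cv2.COLOR_RGB2GRAY)[120:280,170:335],None,fx=3.6,fy=3.6,interpolation=cv2.INTER_CUBIC)
for c in(290,460): print(c,[ (i,int(g[i,c-12:c+13].mean())) for i in range(268,304,3)])
print([(i,int(g[i,330:420].mean())) for i in range(416,440,3)])
s=r.state(); print(s["grasp_force"],s["finger_gap"],s["time"])
```

```text
290 [(268, 137), (271, 137), (274, 137), (277, 136), (280, 129), (283, 115), (286, 102), (289, 96), (292, 86), (295, 77), (298, 71), (301, 70)]
460 [(268, 140), (271, 139), (274, 139), (277, 140), (280, 139), (283, 132), (286, 115), (289, 97), (292, 86), (295, 78), (298, 73), (301, 70)]
[(416, 70), (419, 70), (422, 70), (425, 78), (428, 99), (431, 118), (434, 124), (437, 124)]
45.46289384365082 0.2918466789225704 35.4333
```

The scene view now puts the lid edge at rows 284.5 and 287, against 283 and 286 expected for upright. Together with the top view, that puts the lid at 90° to within about 1°, still gripped at 45 N.

```bash
python3 -c "
from h import *
print(r.finish_job())"
```

```text
the job is handed in; nothing more can be done
None
```

I handed the job in at about 35 s: the bin is clicked into the filling station, and the lid is held still by its gripped knob at upright, within about 1° by both cameras. The result call gave no verdict.

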